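# Load the sample changer with the right gap

## Robot

A 6-joint arm with a two-finger parallel gripper is mounted at the origin on the work surface. World frame = base frame: x ahead of the robot, y to its left, z up, the work surface at z = 0. Lengths are in mm, angles in rad, forces in N, time in s.
With the tool pointing down it reaches from about 300 to 775 mm from the base axis. Payload 14.6 kg.
Tool frame: the origin (TCP) lies midway between the tips of the shut fingers; the grasp point (between the pads) lies 19 mm behind it; z points along the fingers, y is the direction in which the jaws open and shut (so a half turn about z gives the same grasp; the last joint's range is limited). The gripper opens to 94 mm and grips with 3 to 60 N. Pads are 16 mm wide; open, the fingers measure 119 mm over their backs; the gripper's body (75 mm by 177 mm) begins 78 mm behind the grasp point.
Start: joints at [1.185, 0.3, 1.521, -0, 1.321, -0.067], TCP at [172.382, 522.277, 205.446] pointing down, gripper open.
Joint ranges: [-3.03, 3.03], [-0.79, 2.21], [0.23, 2.52], [-1.04, 4.18], [0, 3.07], [-2.55, 2.55]. Speed limits (rad/s): [2.22, 2.22, 2.57, 3.14, 3.14, 3.14].

## Interface

Orientations are given as [roll, pitch, yaw] about the fixed x, y, z axes, in that order (R = Rz(yaw) Ry(pitch) Rx(roll)).
In Python, from cell import manip, camera gives the robot as it stands. The module is installed in compiled form; this text tells all that it offers.
- The arm moves only by the tool jog_arm, never from a script. Its argument "commands" is a list of rows, each a list of 7 numbers: the shift along the world's x, y, z in units of 1 m (1.0 is 1 m), then the turn, a rotation vector about the world's x, y, z in units of 120 degrees (1.0 is 120 degrees), then the opening, from 0 (shut) to 1 (fully open). In form: [[x, y, z, ax, ay, az, grip], ...]. A call has exactly 10 rows; each row is the pose to reach, as a shift and turn from the pose commanded when the call began; what a row does not reach only later rows make up. A row lasts 1/8 s, in which the tool goes at most 62.5 mm and 10.7 degrees, less where a joint would pass 70% of its speed; a pose out of reach is approached as far as the arm can. A call with a number of a shift or a turn outside -1 to 1 is refused whole. A call with a gripper value outside its range is refused whole. The fingers move at their own pace and stop on an object; "grip_force" is the grip in N (left out, the last holds). Time passes only in rows, so rows that repeat a pose let the fingers close, or fill a call up. It gives the time, the measured TCP pose, the force and the opening at its end, in the units of the state.
- manip.read_state(): the state, without advancing time (a new reading comes with each control period).
- camera(name): name is "scene" or "top" or "wrist"; returns a dict with "pixels" (384x512x3 uint8, blue, green, red), "vertical_fov" (degrees; the focal length in pixels is half the picture's height over the tangent of half this angle, whatever the lens; pixels are square), "cx", "cy" (the principal point, pixels), "rvec" (rotation vector, rad) and "tvec" (3), from world to camera coordinates, as OpenCV has them. Camera axes: x right, y down, z forward; pixel columns grow to the right and rows downward; lengths in mm; the calibration is good to about 2 mm. A picture is of the moment at which its call begins. There is no depth.
- manip.sign_off(): hands the job in, once; it reports no verdict.
The state is a dict: "clock": time; "joints": joint angles; "qd": joint speeds; "effort": joint torques, N m; "eef_pos": TCP position; "eef_rot": TCP orientation; "wrist_force": force on the tool from outside, world axes, zero at the start; "moment": the same for the moment, N m; "finger_gap": finger opening in mm.
Only numpy, scipy, OpenCV 4.12 (cv2) and the standard library are available. Lean on these libraries where they do the work, as an engineer would, in place of code of your own. Each camera call takes 0.05 s, during which the arm holds its last target.

## Task

Load the sample changer for the run list standard, blank, blank, sample: put the red-capped standard through the loading port, turn the knob exactly three clicks clockwise (seen from above) without overshooting, so that two wells stay empty, then put the green-capped sample through the port. Both cups must end upright on the floors of their wells; leave the blue-capped cup and everything else on the bench where it stands.

Things in the scene. Friction and masses are not known exactly. Their poses are not given: they have to be found in the camera images.
- changer: Sample changer, fixed: white square housing 190 x 190 mm, 73 mm high, flat blue cover 5 mm thick. Origin: centre of the underside, on the vertical knob axis; z up. Local -x is the side with the loading port and a black strip; on local +x a white measuring head 75 x 130 mm stands 96 to 171 mm from the axis, 95 mm high. It hides a turret with 12 equal wells, driven by the knob.
- port (a point): Centre of the round loading port in the cover, at cover-top level (73 mm above the bench), 60 mm from the knob axis on local -x: a hole 27 mm across through 5 mm of cover, with a yellow rim 1 mm proud. Only a cup fits in, not the fingers: let go with its lower half in the port it drops upright, about 15 to 20 mm, to the well floor. The well under it is empty and lined up at the start.
- knob_grip (a point): Point on the knob's axis at a good gripping height, 97 mm above the bench; does not turn. The knob is a round cylinder of black knurled rubber (friction about 1) without a pointer, 42 mm across, from 74 to 109 mm above the bench, central on the flat cover. It turns without end and can be let go and regripped at any angle; turning it clockwise from above (negative about z) carries the wells clockwise.
- knob_top (a point): Centre of the knob's top. Lost-motion coupling: the knob has 51 degrees of free play (under 0.02 Nm), an unknown part of it left at the start. When it starts to drive, resistance jumps to 0.2-0.3 Nm, then sinks over 15 degrees to nothing; there the turret snaps ahead by itself into the next click and the knob is free until it catches up: 30 degrees from jump to jump.
- third_place (a point): Point on the well floor (40 mm above the bench, 28 mm below the cover's underside), 60 mm from the axis on local +y: where the well that was under the port stands after three clicks clockwise. Fixed to the housing. Wells come every 30 degrees, centres 60 mm from the axis, about 25 mm radially by 28 mm across; the turret rests in each click by itself.
- wrong_way (a point): Point on the well floor under the cover where the well under the port would go with one click counter-clockwise (30 degrees from the port towards local -y). Fixed to the housing.
- fourth_place (a point): Point on the well floor under the cover where the well that was under the port would stand after four clicks clockwise, one too many (30 degrees on from third_place, 60 mm from the axis). Fixed to the housing.
- standard: The standard: round capped cup, white with a RED cap, 20 mm across, 26 mm high, about 15 g. Origin at the centre of its underside, z up. It stands in one of the rack's three recesses (which one varies).
- sample: The sample: the same cup with a GREEN cap, in another recess. Origin at the centre of its underside.
- spare: The same cup with a BLUE cap in the third recess: leave it. Origin at the centre of its underside.
- rack: White cup rack, fixed, 70 x 180 mm, 16 mm high; origin at the centre of its underside. Three recesses 6 mm deep, 23 mm across, in a row along its local y at -55, 0 and +55 mm; the cups stand in them with their undersides 10 mm above the bench and 20 mm showing.
- beaker: Glass beaker, 68 mm across, 95 mm high, bystander; origin under its centre.
- amber_bottle: Amber bottle with a red cap, 72 mm across, 150 mm high, bystander; origin under its centre.
- jar: White jar with a blue lid, 60 mm across, 70 mm high, bystander; origin under its centre.
- flask: Round-bottomed flask on its cork ring, 84 mm across, 132 mm high, bystander; origin under its centre.
- tip_box: Blue pipette-tip box 85 x 120 x 54 mm, bystander; origin under its centre.
- tweezers: Steel tweezers lying flat, 125 mm long, 7 mm high, along local x, bystander.
- wash_bottle: White wash bottle with a red spout, 68 mm across, 190 mm high, bystander; origin under its centre.

How it is judged:
By the outcome, as a careful person would: the job done as asked, in the order asked, and still so for the second after the job is handed in, with the robot touching nothing.
It also fails if it takes over 72 s, if anything falls off the work surface, if the arm or the gripper's body presses on something with over 40 N, if the wrist force passes 120 N, or if a joint passes its speed limit or range.

## Working session

There is one attempt and no reset: what is moved stays moved. The work goes in short steps, Python scripts to look and compute and a tool call to move; the robot and the scene stay as the last step left them, time stands still between calls to the robot, and variables do not carry over. Pictures are saved under pics/ and viewed, and the job is handed in when it is done.

Besides the shell and the picture viewer there is one more tool, called by a JSON object that holds its "name" and its "arguments", one argument or row to a line. jog_arm: Moves the arm, as the interface text tells. Its arguments: {"type":"object","properties":{"commands":{"type":"array","items":{"type":"array","items":{"type":"number"}}},"grip_force":{"type":"number"}},"required":["commands"]}

```bash
mkdir -p pics; cat > h.py <<'E'
import numpy as np, cv2
from cell import manip, camera
def shot(n,f):
    c=camera(n); cv2.imwrite('pics/'+f,c['pixels']); np.save('pics/'+f+'.npy',c,allow_pickle=True); return c
def load(f): return np.load('pics/'+f+'.npy',allow_pickle=True).item()
def K(c):
    h=c['pixels'].shape[0]; f=h/2/np.tan(np.radians(c['vertical_fov'])/2)
    return np.array([[f,0,c['cx']],[0,f,c['cy']],[0,0,1.]])
def back(c,u,v,z):
    R=cv2.Rodrigues(np.array(c['rvec'],float))[0]; t=np.array(c['tvec'],float).reshape(3)
    o=-R.T@t; d=R.T@np.linalg.inv(K(c))@np.array([u,v,1.]); return o+d*(z-o[2])/d[2]
def proj(c,P):
    return cv2.projectPoints(np.array(P,float).reshape(-1,1,3),np.array(c['rvec'],float),np.array(c['tvec'],float),K(c),None)[0].reshape(-1,2)
E
python3 - <<'E'
from h import *
for n in ['scene','top','wrist']:
    c=shot(n,n+'0.png'); print(n,c['vertical_fov'],c['cx'],c['cy'],c['rvec'],c['tvec'])
print(manip.read_state())
E
```

```text
scene 56.14026662959755 258.9198332066389 185.02040358060518 [ 2.32006493  0.68499374 -0.2469444 ] [-462.54438219 -190.89297655 1312.66593944]
top 48.14219475965635 258.46428429903705 188.82329868577193 [ 2.13675852 -2.1928611   0.12121903] [  -1.31608767  570.02165704 1224.62685185]
wrist 65.17891758228942 251.73340095515067 190.92248456378036 [-2.35582145 -1.7033572  -0.23775614] [-550.50278106  -28.67669702  391.2950869 ]
{'clock': 0.15, 'joints': array([ 1.18539767e+00,  3.00380523e-01,  1.52139005e+00, -4.64397022e-06,
        1.32066574e+00, -6.66121280e-02]), 'qd': array([-0.00062706, -0.0012207 , -0.00102125, -0.00038611, -0.00088939,
        0.00122257]), 'effort': array([-1.25493822e-03, -5.31956112e+01, -3.52828038e+01,  7.08535407e-02,
        2.34847970e-02, -4.85801513e-05]), 'eef_pos': array([172.32335422, 522.12572274, 205.01682219]), 'eef_rot': array([-3.14075057e+00, -5.16675029e-05,  2.82280725e+00]), 'wrist_force': array([ 0.5432113 , -0.00529673,  0.23648775]), 'moment': array([-0.08740393, -0.00729195,  0.02676811]), 'finger_gap': 93.93448595572939}
```

View pics/scene0.png

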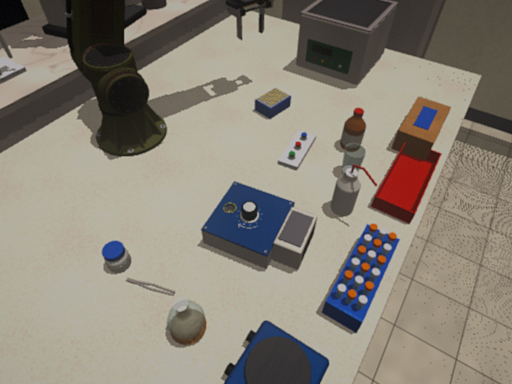

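View pics/top0.png

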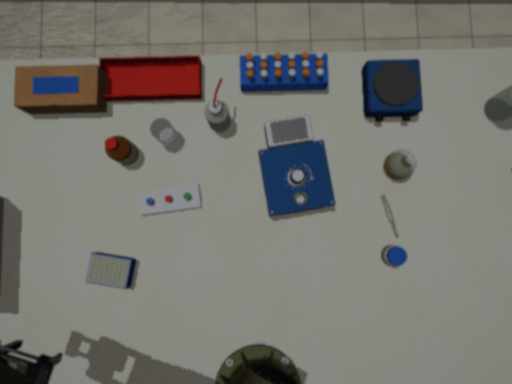

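View pics/wrist0.png

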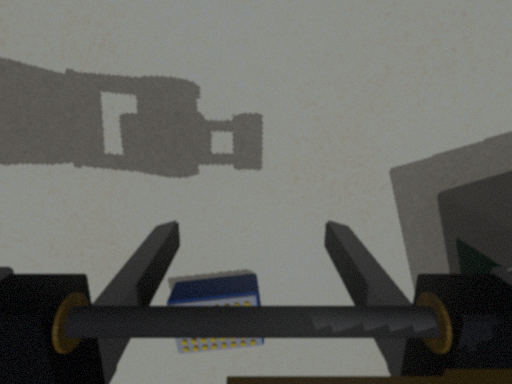

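The top view shows the rack cups blue (150,202), red (169,199) and green (187,197). The changer knob is at (297,176) and the port at (300,199). I'll segment these to refine them.

```bash
python3 - <<'E'
from h import *
for n in ['top','scene']:
    c=load(n+'0.png'); im=c['pixels']; hsv=cv2.cvtColor(im,cv2.COLOR_BGR2HSV)
    H,S,V=[hsv[...,i].astype(int) for i in range(3)]
    box=dict(top=(130,182,205,220),scene=(275,125,320,170))[n]
    M=np.zeros(H.shape,bool); M[box[1]:box[3],box[0]:box[2]]=1
    for nm,m in dict(red=((H<10)|(H>170)),green=(abs(H-65)<20),blue=(abs(H-115)<13)).items():
        k=m&M&(S>110)&(V>40); ys,xs=np.nonzero(k)
        print(n,nm,k.sum(),xs.mean(),ys.mean(),back(c,xs.mean(),ys.mean(),36).round(1) if k.sum() else 0)
c=load('top0.png'); im=c['pixels']
cv2.imwrite('pics/z1.png',cv2.resize(im[100:230,250:350],None,fx=5.5,fy=4.6*5.5/4.6*0.83,interpolation=cv2.INTER_CUBIC)) if 0 else cv2.imwrite('pics/z1.png',cv2.resize(im[110:225,250:350],None,fx=5,fy=5,interpolation=cv2.INTER_CUBIC))
c=load('scene0.png'); im=c['pixels']
cv2.imwrite('pics/z2.png',cv2.resize(im[175:270,195:325],None,fx=6,fy=6,interpolation=cv2.INTER_CUBIC))
# cover quad in top
c=load('top0.png');hsv=cv2.cvtColor(c['pixels'],cv2.COLOR_BGR2HSV)
k=(abs(hsv[...,0].astype(int)-112)<15)&(hsv[...,1]>110); k[:130]=0;k[222:]=0;k[:,:250]=0;k[:,345:]=0
cs,_=cv2.findContours(k.astype(np.uint8),cv2.RETR_EXTERNAL,cv2.CHAIN_APPROX_NONE)
q=max(cs,key=cv2.contourArea); r=cv2.minAreaRect(q); b=cv2.boxPoints(r); print(r)
P=np.array([back(c,u+0.,v+0.,73) for u,v in b]); print(P.round(1),P.mean(0).round(1),np.linalg.norm(np.roll(P,1,0)-P,axis=1))
E
```

```text
top red 28 168.0 198.5 [547.8 247.4  36. ]
top green 20 186.85 195.85 [554.2 192.6  36. ]
top blue 25 149.4 201.04 [541.8 301.4  36. ]
scene red 19 297.7894736842105 143.6315789473684 [550.9 242.7  36. ]
scene green 12 291.5 153.0 [555.9 189.6  36. ]
scene blue 14 303.7142857142857 134.14285714285714 [544.3 298.5  36. ]
((296.28375244140625, 177.20269775390625), (66.58158874511719, 65.5951919555664), 80.53767395019531)
[[ 677.4  -18.9   73. ]
 [ 703.9 -204.8   73. ]
 [ 514.9 -227.6   73. ]
 [ 489.3  -44.7   73. ]] [ 596.4 -124.    73. ] [189.84908247 187.85518988 190.41187931 184.67416697]
```

```bash
ls pics
```

```text
scene0.png
scene0.png.npy
top0.png
top0.png.npy
wrist0.png
wrist0.png.npy
z1.png
z2.png
```

View pics/z1.png

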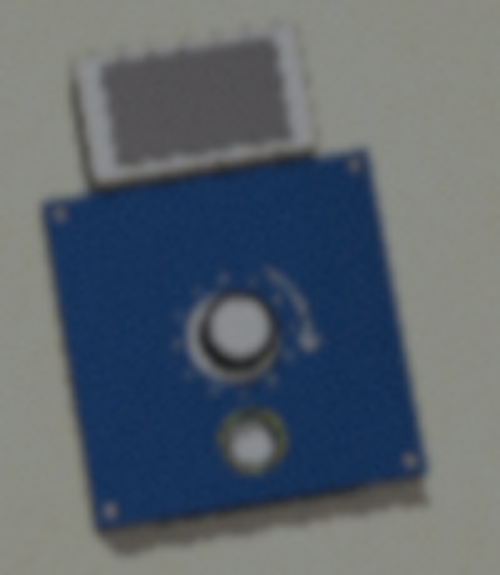

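View pics/z2.png

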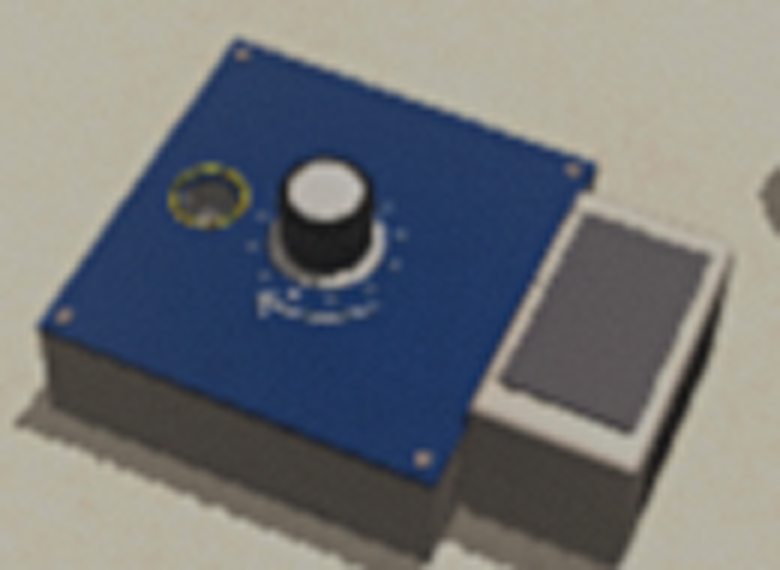

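```bash
python3 - <<'E'
from h import *
c=load('top0.png')
for n,u,v,z in [('wash base',222,122,0),('wash top',215,102,185),('amber cap',111,144,150),('beaker top',160,128,95),('beaker base',172,140,0),('jar',396,256,70),('tip',110,270,54),('flask',403,160,130),('knobtop',298,176,109),('port',300.5,198.5,73),('ceninf',240/5+250,325/5+110,109),('port2',252/5+250,441/5+110,73)]: print(n,back(c,u-.0,v,z).round(0))
c=load('scene0.png')
for n,u,v,z in [('wash top',351,172,185),('knobtop',326/6+195,190/6+175,109),('port',208/6+195,196/6+175,73)]: print(n,back(c,u,v,z).round(0))
E
```

```text
wash base [781.  90.   0.]
wash top [785.  92. 185.]
amber cap [688. 376. 150.]
beaker top [742. 257.  95.]
beaker base [729. 242.   0.]
jar [ 367. -394.   70.]
tip [349. 407.  54.]
flask [ 627. -410.  130.]
knobtop [ 594. -126.  109.]
port [ 535. -134.   73.]
ceninf [ 597. -126.  109.]
port2 [ 536. -133.   73.]
wash top [789.  63. 185.]
knobtop [ 598. -126.  109.]
port [ 539. -135.   73.]
```

The knob is near (596,-126), the port near (537,-133) and the red cup near (549,245). I'll move above the red cup with the jaws along the rack row. That yaw also puts the jaws tangential at the port.

{"name": "jog_arm", "arguments": {
  "commands": [
    [0.047,-0.035,0,0,0,0.03,1],
    [0.094,-0.07,0,0,0,0.06,0.43],
    [0.141,-0.104,0,0,0,0.09,0.43],
    [0.189,-0.139,0,0,0,0.12,0.43],
    [0.236,-0.173,0,0,0,0.15,0.43],
    [0.283,-0.208,0,0,0,0.18,0.43],
    [0.33,-0.242,0,0,0,0.205,0.43],
    [0.377,-0.277,0,0,0,0.205,0.43],
    [0.377,-0.277,0,0,0,0.205,0.43],
    [0.377,-0.277,0,0,0,0.205,0.43]
  ]
}}

```text
clock: 1.4
eef_pos: [549.0, 245.5, 205.1]
eef_rot: [-3.142, -0.001, -3.031]
wrist_force: [0.4, -0.1, 0.2]
finger_gap: 40.6
```

```bash
python3 - <<'E'
from h import *
c=shot('wrist','w1.png'); s=manip.read_state(); print(s['clock'],s['eef_pos'],s['eef_rot'],s['finger_gap'],s['joints'],s['moment'])
R=cv2.Rodrigues(np.array(c['rvec'],float))[0];print('campos',-R.T@np.array(c['tvec']).reshape(3),R[2])
print(proj(c,[[548,247,36],[549,245,16],[554,191,36],[542,300,36],s['eef_pos']]))
E
```

```text
1.45 [548.67436651 245.91363071 205.32531979] [ 3.14155572e+00 -4.73231688e-04 -3.03032328e+00] 40.45339102686771 [ 3.60374386e-01  4.15308255e-01  1.36570256e+00  1.55875268e-04
  1.36103136e+00 -1.32172379e+00] [0.06907977 0.00760582 0.03371087]
campos [470.09949215 237.14509192 384.27129602] [ 0.27189002  0.03097137 -0.96182982]
[[252.50143595 174.24938657]
 [250.77149199 171.33411648]
 [205.03453056 174.09114291]
 [297.44121676 174.13611485]
 [251.58732327 232.8956435 ]]
```

View pics/w1.png

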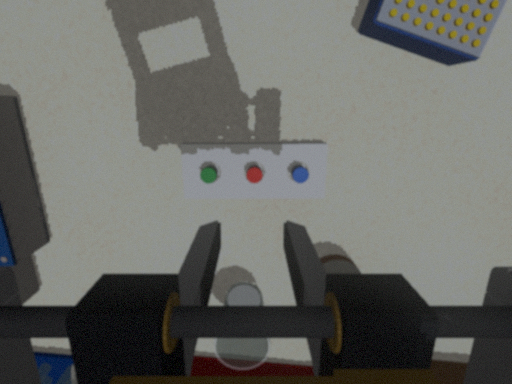

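```bash
cat >> h.py <<'E'
def caps(c,box,z=36,smin=90):
    im=c['pixels'];hsv=cv2.cvtColor(im,cv2.COLOR_BGR2HSV); H,S,V=[hsv[...,i].astype(int) for i in range(3)]
    M=np.zeros(H.shape,bool); M[box[1]:box[3],box[0]:box[2]]=1; o={}
    for nm,m in dict(red=((H<10)|(H>170)),green=(abs(H-65)<20),blue=(abs(H-115)<13)).items():
        k=(m&M&(S>smin)&(V>30)).astype(np.uint8)
        cs,_=cv2.findContours(k,cv2.RETR_EXTERNAL,cv2.CHAIN_APPROX_NONE)
        if not cs: continue
        q=max(cs,key=cv2.contourArea); (u,v),r=cv2.minEnclosingCircle(q)
        x,y,w,h=cv2.boundingRect(q); m_=cv2.moments(q)
        print(nm,(round(u,1),round(v,1),round(r,1)),(x,y,w,h),back(c,u,v,z).round(1),back(c,m_['m10']/m_['m00'],m_['m01']/m_['m00'],z).round(1))
E
python3 - <<'E'
from h import *
c=load('w1.png'); caps(c,(185,150,325,200),36)
E
```

```text
red (254.0, 174.3, 8.0) (247, 167, 16, 16) [547.8 248.8  36. ] [548.  248.8  36. ]
green (208.1, 174.5, 7.6) (201, 167, 15, 16) [554.1 194.7  36. ] [554.1 194.7  36. ]
blue (299.7, 174.3, 8.0) (292, 167, 16, 16) [541.9 302.7  36. ] [542.  302.9  36. ]
```

{"name": "jog_arm", "arguments": {
  "commands": [
    [-0.001,0.0025,-0.04,0,0,0,0.43],
    [-0.001,0.0025,-0.08,0,0,0,0.43],
    [-0.001,0.0025,-0.12,0,0,0,0.43],
    [-0.001,0.0025,-0.14,0,0,0,0.43],
    [-0.001,0.0025,-0.145,0,0,0,0.43],
    [-0.001,0.0025,-0.145,0,0,0,0.43],
    [-0.001,0.0025,-0.145,0,0,0,0.43],
    [-0.001,0.0025,-0.145,0,0,0,0.43],
    [-0.001,0.0025,-0.145,0,0,0,0.43],
    [-0.001,0.0025,-0.145,0,0,0,0.43]
  ]
}}

```text
clock: 2.7
eef_pos: [548.4, 247.8, 60.6]
eef_rot: [3.142, 0.0, -3.031]
wrist_force: [-0.8, -0.2, 0.6]
finger_gap: 40.6
```

```bash
python3 - <<'E'
from h import *
c=shot('wrist','w2.png'); s=manip.read_state(); print(s['eef_pos'],s['eef_rot'][2])
caps(c,(130,50,400,250),36)
print(proj(c,[s['eef_pos']]))
E
```

```text
[548.41823455 247.75399166  60.51655805] -3.0310788965400413
red (252.3, 217.7, 13.5) (240, 205, 25, 27) [547.2 248.7  36. ] [547.4 248.5  36. ]
green (177.5, 218.5, 12.6) (165, 206, 25, 26) [553.8 194.9  36. ] [554.  194.6  36. ]
blue (327.2, 218.6, 13.3) (314, 206, 27, 25) [541.9 302.6  36. ] [541.7 302.8  36. ]
[[250.84210875 232.98823882]]
```

View pics/w2.png

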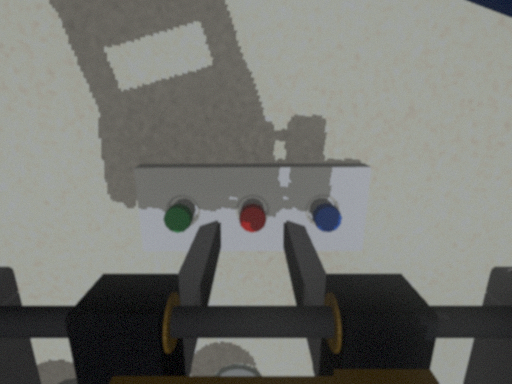

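{"name": "jog_arm", "arguments": {
  "commands": [
    [-0.001,0.0005,-0.02,0,0,0,0.43],
    [-0.001,0.0005,-0.034,0,0,0,0.43],
    [-0.001,0.0005,-0.034,0,0,0,0.43],
    [-0.001,0.0005,-0.034,0,0,0,0.1],
    [-0.001,0.0005,-0.034,0,0,0,0.1],
    [-0.001,0.0005,-0.034,0,0,0,0.1],
    [-0.001,0.0005,-0.034,0,0,0,0.1],
    [-0.001,0.0005,-0.034,0,0,0,0.1],
    [-0.001,0.0005,-0.034,0,0,0,0.1],
    [-0.001,0.0005,-0.01,0,0,0,0.1]
  ],
  "grip_force": 15
}}

```text
clock: 4.0
eef_pos: [546.4, 247.9, 49.1]
eef_rot: [-3.141, -0.003, -3.031]
wrist_force: [-0.0, -0.2, -0.1]
finger_gap: 19.3
```

```bash
python3 - <<'E'
from h import *
c=shot('wrist','w3.png'); s=manip.read_state(); print(s['eef_pos'],s['finger_gap'],s['wrist_force'])
caps(c,(130,50,400,300),46)
E
```

```text
[548.11248505 248.60335723  53.27739229] 19.24741351376109 [0.39556376 0.36691328 3.85907674]
red (251.6, 238.1, 16.7) (236, 222, 33, 32) [551.2 248.9  46. ] [550.9 248.9  46. ]
green (173.0, 227.7, 13.2) (160, 215, 27, 26) [549.6 197.   46. ] [549.7 196.9  46. ]
blue (330.0, 226.3, 14.2) (317, 213, 28, 28) [537.3 298.8  46. ] [537.5 299.1  46. ]
```

View pics/w3.png

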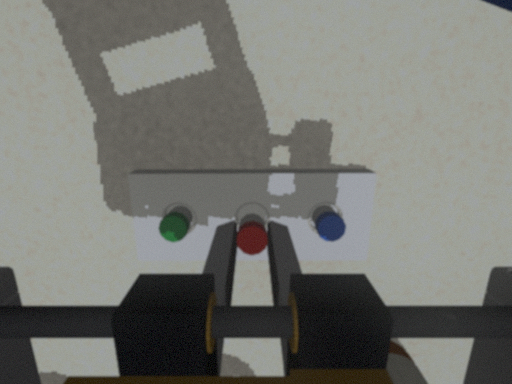

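{"name": "jog_arm", "arguments": {
  "commands": [
    [0,0,0.05,0,0,0,0.1],
    [0,-0.03,0.09,0,0,0,0.1],
    [-0.002,-0.085,0.09,0,0,0.002,0.1],
    [-0.004,-0.14,0.09,0,0,0.004,0.1],
    [-0.006,-0.195,0.09,0,0,0.006,0.1],
    [-0.008,-0.25,0.09,0,0,0.008,0.1],
    [-0.009,-0.305,0.09,0,0,0.01,0.1],
    [-0.01,-0.36,0.09,0,0,0.012,0.1],
    [-0.0104,-0.381,0.09,0,0,0.012,0.1],
    [-0.0104,-0.381,0.09,0,0,0.012,0.1]
  ]
}}

```text
clock: 5.3
eef_pos: [536.8, -133.4, 140.0]
eef_rot: [3.141, -0.0, -3.008]
wrist_force: [-0.6, 0.0, -0.7]
finger_gap: 19.3
```

```bash
python3 - <<'E'
from h import *
c=shot('wrist','w4.png'); s=manip.read_state(); print(s['eef_pos'],s['eef_rot'],s['finger_gap'],s['wrist_force'],s['joints'])
p=s['eef_pos']
caps(c,(130,50,400,300),p[2]+9.5)
print(proj(c,[[537,-133,73],[596,-126,109]]))
t=shot('top','t4.png'); sc=shot('scene','s4.png')
cv2.imwrite('pics/w4z.png',cv2.resize(c['pixels'][60:300,130:400],None,fx=2.4,fy=2.4,interpolation=cv2.INTER_CUBIC))
E
```

```text
[ 536.92618133 -132.30742592  140.10062318] [ 3.14119773e+00 -3.53005278e-04 -3.00648559e+00] 19.046715189121855 [ 0.24620887 -0.75566519 -0.5757113 ] [-3.07938207e-01  3.68142327e-01  1.58833814e+00  2.21712827e-04
  1.18560042e+00 -2.01392489e+00]
red (252.2, 238.5, 17.6) (236, 221, 33, 36) [ 536.1 -132.6  149.6] [ 536.2 -132.9  149.6]
green (288.5, 153.5, 2.5) (286, 153, 6, 2) [ 481.4 -119.3  149.6] [ 481.3 -119.1  149.6]
blue (251.9, 207.7, 120.7) (139, 161, 226, 118) [ 516.3 -135.5  149.6] [ 518.  -135.1  149.6]
[[251.38903147 201.45029369]
 [250.24141097 286.02553098]]
```

View pics/w4.png

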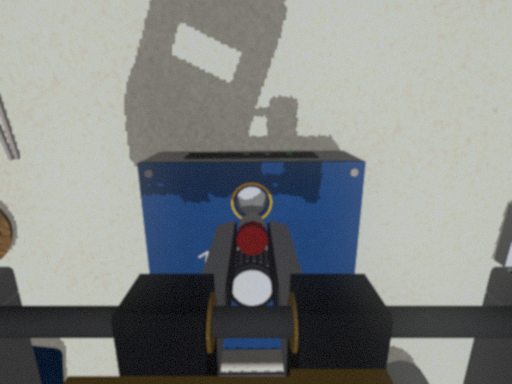

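View pics/w4z.png

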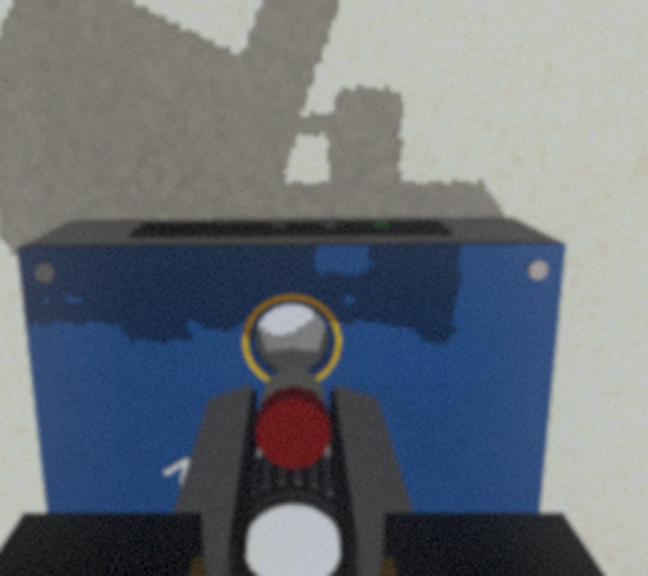

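The port is at (251.7,201.7) px, within 1 mm of the model, and the cup is held centred in y. I'll lower it into the port and check before letting go.

{"name": "jog_arm", "arguments": {
  "commands": [
    [0.0005,0,-0.02,0,0,0,0.1],
    [0.0005,0,-0.04,0,0,0,0.1],
    [0.0005,0,-0.048,0,0,0,0.1],
    [0.0005,0,-0.053,0,0,0,0.1],
    [0.0005,0,-0.057,0,0,0,0.1],
    [0.0005,0,-0.06,0,0,0,0.1],
    [0.0005,0,-0.062,0,0,0,0.1],
    [0.0005,0,-0.064,0,0,0,0.1],
    [0.0005,0,-0.064,0,0,0,0.1],
    [0.0005,0,-0.064,0,0,0,0.1]
  ]
}}

```text
clock: 6.7
eef_pos: [537.5, -132.8, 76.6]
eef_rot: [-3.141, 0.0, -3.006]
wrist_force: [1.0, -1.0, -0.5]
finger_gap: 19.8
```

```bash
python3 - <<'E'
from h import *
c=shot('wrist','w5.png'); s=manip.read_state(); print(s['eef_pos'],s['eef_rot'],s['finger_gap'],s['wrist_force'],s['moment'])
cv2.imwrite('pics/w5z.png',cv2.resize(c['pixels'][60:300,130:400],None,fx=2.4,fy=2.4,interpolation=cv2.INTER_CUBIC))
E
```

```text
[ 537.52947026 -132.74625626   76.5452344 ] [-3.14151850e+00  1.31412512e-04 -3.00590940e+00] 18.759016969661015 [-0.46354085 -0.01165044  0.44413806] [ 0.0050502   0.03132607 -0.03348696]
```

View pics/w5z.png

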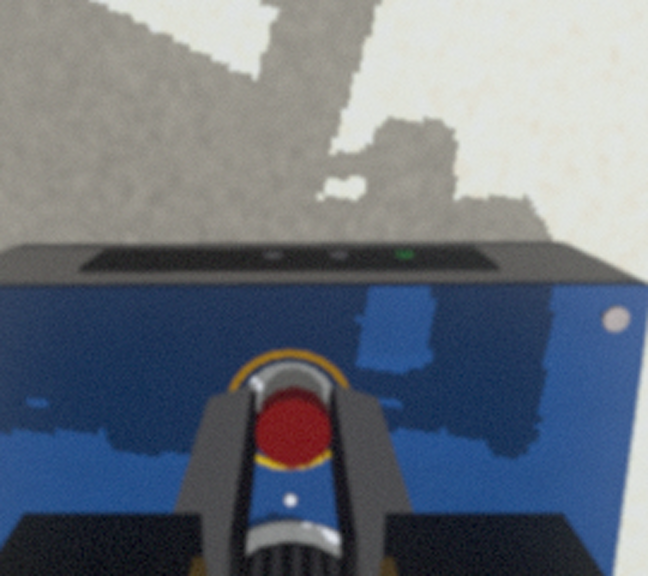

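No contact force, and the cup is inside the rim (cap at about (252,237) px full frame). Releasing.

{"name": "jog_arm", "arguments": {
  "commands": [
    [0,0,0,0,0,0,0.4],
    [0,0,0,0,0,0,0.4],
    [0,0,0,0,0,0,0.4],
    [0,0,0,0,0,0,0.4],
    [0,0,0.02,0,0,0,0.4],
    [0,0,0.04,0,0,0,0.4],
    [0,0,0.06,0,0,0,0.5],
    [0,0,0.06,0,0,0,0.62],
    [0,0,0.06,0,0,0,0.62],
    [0,0,0.06,0,0,0,0.62]
  ]
}}

```text
clock: 8.0
eef_pos: [537.1, -132.6, 135.5]
eef_rot: [3.141, -0.001, -3.006]
wrist_force: [0.9, 0.3, 0.0]
finger_gap: 58.2
```

```bash
python3 - <<'E'
from h import *
c=shot('wrist','w6.png'); s=manip.read_state(); print(s['clock'],s['eef_pos'],s['eef_rot'],s['finger_gap'],s['wrist_force'],s['moment'])
print(proj(c,[[596.3,-125.5,109],[537,-133,73]]))
cv2.imwrite('pics/w6z.png',cv2.resize(c['pixels'][100:340,130:400],None,fx=2.4,fy=2.4,interpolation=cv2.INTER_CUBIC))
E
```

```text
8.05 [ 537.19545648 -132.62430771  135.64438739] [ 3.14103853e+00 -1.09844205e-03 -3.00592687e+00] 58.470161139404844 [-0.56228662  0.70588766 -0.46846049] [-0.00295702 -0.02040976 -0.00421104]
[[249.75770644 289.35890964]
 [250.53482969 202.69304406]]
```

View pics/w6z.png

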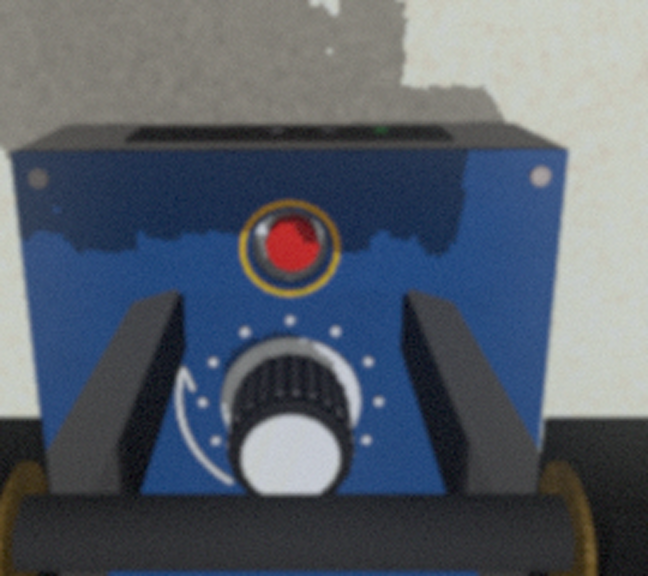

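The red cup sits in the well, cap centred in the port at (252,201) px. Now I'll grip the knob.

{"name": "jog_arm", "arguments": {
  "commands": [
    [0.03,0.004,0,0,0,0,0.62],
    [0.0587,0.008,0,0,0,0,0.62],
    [0.0587,0.008,-0.02,0,0,0,0.62],
    [0.0587,0.008,-0.04,0,0,0,0.62],
    [0.0587,0.008,-0.057,0,0,0,0.62],
    [0.0587,0.008,-0.057,0,0,0,0.62],
    [0.0587,0.008,-0.057,0,0,0,0.3],
    [0.0587,0.008,-0.057,0,0,0,0.3],
    [0.0587,0.008,-0.057,0,0,0,0.3],
    [0.0587,0.008,-0.057,0,0,0,0.3]
  ],
  "grip_force": 25
}}

```text
clock: 9.3
eef_pos: [596.6, -125.2, 80.3]
eef_rot: [-3.14, 0.001, -3.006]
wrist_force: [0.3, -4.7, 5.3]
finger_gap: 41.6
```

```bash
cat > rd.py <<'E'
from h import *
s=manip.read_state(); print(s['clock'],s['eef_pos'].round(1),'yawdeg',np.degrees(s['eef_rot'][2]).round(2),'gap',round(s['finger_gap'],1),s['wrist_force'].round(1),'M',s['moment'].round(3),'e6',round(s['effort'][5],3),'q6',round(s['joints'][5],3))
E
python3 rd.py;python3 rd.py
```

```text
9.3 [ 596.6 -125.2   80.3] yawdeg -172.24 gap 41.6 [ 0.3 -4.7  5.3] M [-0.771 -0.034 -0.041] e6 0.004 q6 -1.973
9.3 [ 596.6 -125.2   80.3] yawdeg -172.24 gap 41.6 [ 0.3 -4.7  5.3] M [-0.771 -0.034 -0.041] e6 0.004 q6 -1.973
```

{"name": "jog_arm", "arguments": {
  "commands": [
    [0,0,0,0,0,-0.008,0.3],
    [0,0,0,0,0,-0.016,0.3],
    [0,0,0,0,0,-0.024,0.3],
    [0,0,0,0,0,-0.032,0.3],
    [0,0,0,0,0,-0.04,0.3],
    [0,0,0,0,0,-0.048,0.3],
    [0,0,0,0,0,-0.05,0.3],
    [0,0,0,0,0,-0.05,0.3],
    [0,0,0,0,0,-0.05,0.3],
    [0,0,0,0,0,-0.05,0.3]
  ]
}}

```text
clock: 10.55
eef_pos: [596.7, -125.2, 80.3]
eef_rot: [-3.141, 0.002, -3.111]
wrist_force: [0.7, -5.2, 5.0]
finger_gap: 41.4
```

```bash
python3 rd.py
```

```text
10.55 [ 596.7 -125.2   80.3] yawdeg -178.24 gap 41.4 [ 0.7 -5.2  5. ] M [-0.818 -0.06  -0.019] e6 0.02 q6 -1.868
```

{"name": "jog_arm", "arguments": {
  "commands": [
    [0,0,0,0,0,-0.01,0.3],
    [0,0,0,0,0,-0.02,0.3],
    [0,0,0,0,0,-0.03,0.3],
    [0,0,0,0,0,-0.04,0.3],
    [0,0,0,0,0,-0.05,0.3],
    [0,0,0,0,0,-0.058,0.3],
    [0,0,0,0,0,-0.058,0.3],
    [0,0,0,0,0,-0.058,0.3],
    [0,0,0,0,0,-0.058,0.3],
    [0,0,0,0,0,-0.058,0.3]
  ]
}}

```text
clock: 11.8
eef_pos: [596.7, -125.3, 80.3]
eef_rot: [-3.141, 0.002, 3.051]
wrist_force: [0.9, -4.9, 5.7]
finger_gap: 41.3
```

```bash
python3 rd.py
```

```text
11.8 [ 596.7 -125.3   80.3] yawdeg 174.81 gap 41.3 [ 0.9 -4.9  5.7] M [-0.877 -0.073  0.149] e6 0.167 q6 -1.747
```

{"name": "jog_arm", "arguments": {
  "commands": [
    [0,0,0,0,0,-0.005,0.3],
    [0,0,0,0,0,-0.01,0.3],
    [0,0,0,0,0,-0.015,0.3],
    [0,0,0,0,0,-0.02,0.3],
    [0,0,0,0,0,-0.025,0.3],
    [0,0,0,0,0,-0.025,0.3],
    [0,0,0,0,0,-0.025,0.3],
    [0,0,0,0,0,-0.025,0.3],
    [0,0,0,0,0,-0.025,0.3],
    [0,0,0,0,0,-0.025,0.3]
  ]
}}

```text
clock: 13.05
eef_pos: [596.6, -125.3, 80.3]
eef_rot: [-3.141, 0.002, 2.999]
wrist_force: [0.2, -5.7, 5.6]
finger_gap: 41.4
```

```bash
python3 rd.py
```

```text
13.05 [ 596.6 -125.3   80.3] yawdeg 171.81 gap 41.4 [ 0.2 -5.7  5.6] M [-0.89  -0.079  0.119] e6 0.106 q6 -1.694
```

{"name": "jog_arm", "arguments": {
  "commands": [
    [0,0,0,0,0,-0.008,0.3],
    [0,0,0,0,0,-0.016,0.3],
    [0,0,0,0,0,-0.024,0.3],
    [0,0,0,0,0,-0.032,0.3],
    [0,0,0,0,0,-0.04,0.3],
    [0,0,0,0,0,-0.048,0.3],
    [0,0,0,0,0,-0.056,0.3],
    [0,0,0,0,0,-0.064,0.3],
    [0,0,0,0,0,-0.067,0.3],
    [0,0,0,0,0,-0.067,0.3]
  ]
}}

```text
clock: 14.3
eef_pos: [596.7, -125.3, 80.3]
eef_rot: [-3.141, 0.002, 2.858]
wrist_force: [0.5, -4.6, 6.4]
finger_gap: 41.3
```

```bash
python3 - <<'E'
from h import *
c=shot('wrist','w7.png');c=shot('scene','s7.png')
cv2.imwrite('pics/s7z.png',cv2.resize(c['pixels'][175:270,195:325],None,fx=6,fy=6,interpolation=cv2.INTER_CUBIC))
E
python3 rd.py
```

```text
14.4 [ 596.6 -125.3   80.3] yawdeg 163.76 gap 41.8 [ 0.7 -4.7  5.6] M [-0.947 -0.054 -0.008] e6 -0.003 q6 -1.554
```

View pics/w7.png

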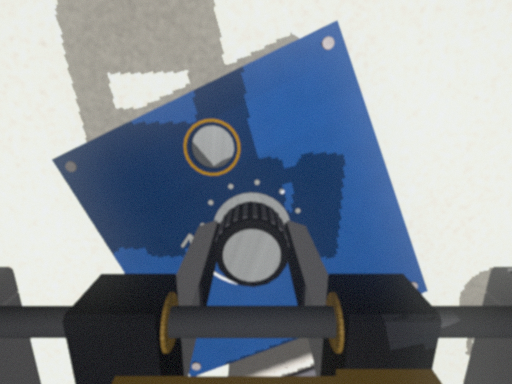

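The port at (213,147) px now shows an empty well, so click 1 is done. The next jump should come at about -36°.

{"name": "jog_arm", "arguments": {
  "commands": [
    [0,0,0,0,0,-0.015,0.3],
    [0,0,0,0,0,-0.03,0.3],
    [0,0,0,0,0,-0.045,0.3],
    [0,0,0,0,0,-0.06,0.3],
    [0,0,0,0,0,-0.075,0.3],
    [0,0,0,0,0,-0.09,0.3],
    [0,0,0,0,0,-0.105,0.3],
    [0,0,0,0,0,-0.12,0.3],
    [0,0,0,0,0,-0.125,0.3],
    [0,0,0,0,0,-0.125,0.3]
  ]
}}

```text
clock: 15.65
eef_pos: [596.6, -125.3, 80.3]
eef_rot: [-3.141, 0.002, 2.596]
wrist_force: [-0.2, -6.2, 5.0]
finger_gap: 41.6
```

```bash
python3 rd.py
```

```text
15.65 [ 596.6 -125.3   80.3] yawdeg 148.77 gap 41.6 [-0.2 -6.2  5. ] M [-1.018 -0.054  0.154] e6 0.326 q6 -1.292
```

{"name": "jog_arm", "arguments": {
  "commands": [
    [0,0,0,0,0,-0.015,0.3],
    [0,0,0,0,0,-0.03,0.3],
    [0,0,0,0,0,-0.045,0.3],
    [0,0,0,0,0,-0.06,0.3],
    [0,0,0,0,0,-0.075,0.3],
    [0,0,0,0,0,-0.09,0.3],
    [0,0,0,0,0,-0.105,0.3],
    [0,0,0,0,0,-0.12,0.3],
    [0,0,0,0,0,-0.125,0.3],
    [0,0,0,0,0,-0.125,0.3]
  ]
}}

```text
clock: 16.9
eef_pos: [596.6, -125.3, 80.3]
eef_rot: [3.141, 0.002, 2.334]
wrist_force: [-0.7, -5.2, 5.3]
finger_gap: 41.2
```

```bash
python3 - <<'E'
from h import *
c=shot('wrist','w8.png')
E
python3 rd.py
```

```text
16.95 [ 596.6 -125.3   80.3] yawdeg 133.76 gap 41.5 [ 0.7 -5.4  7. ] M [-1.09   0.112 -0.03 ] e6 0.022 q6 -1.03
```

View pics/w8.png

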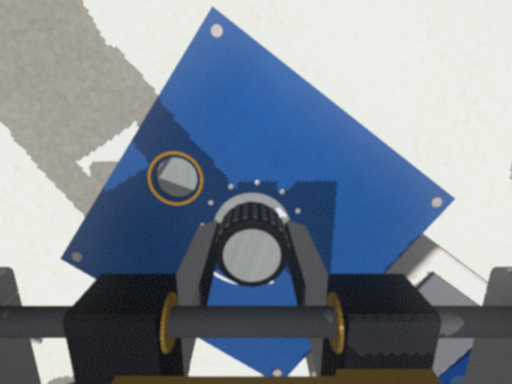

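Torque is back to about 0 and an empty well sits under the port at (175,178) px, so click 2 is done. Turning on to -69°, past the expected third jump.

{"name": "jog_arm", "arguments": {
  "commands": [
    [0,0,0,0,0,-0.015,0.3],
    [0,0,0,0,0,-0.03,0.3],
    [0,0,0,0,0,-0.045,0.3],
    [0,0,0,0,0,-0.06,0.3],
    [0,0,0,0,0,-0.075,0.3],
    [0,0,0,0,0,-0.09,0.3],
    [0,0,0,0,0,-0.105,0.3],
    [0,0,0,0,0,-0.12,0.3],
    [0,0,0,0,0,-0.125,0.3],
    [0,0,0,0,0,-0.125,0.3]
  ]
}}

```text
clock: 18.2
eef_pos: [596.6, -125.4, 80.3]
eef_rot: [3.141, 0.002, 2.073]
wrist_force: [-0.4, -5.0, 6.4]
finger_gap: 41.5
```

```bash
python3 rd.py
```

```text
18.2 [ 596.6 -125.4   80.3] yawdeg 118.77 gap 41.5 [-0.4 -5.   6.4] M [-1.165  0.123  0.188] e6 0.327 q6 -0.769
```

{"name": "jog_arm", "arguments": {
  "commands": [
    [0,0,0,0,0,-0.012,0.3],
    [0,0,0,0,0,-0.024,0.3],
    [0,0,0,0,0,-0.036,0.3],
    [0,0,0,0,0,-0.048,0.3],
    [0,0,0,0,0,-0.06,0.3],
    [0,0,0,0,0,-0.067,0.3],
    [0,0,0,0,0,-0.067,0.3],
    [0,0,0,0,0,-0.067,0.3],
    [0,0,0,0,0,-0.067,0.3],
    [0,0,0,0,0,-0.067,0.3]
  ]
}}

```text
clock: 19.45
eef_pos: [596.6, -125.4, 80.4]
eef_rot: [3.141, 0.002, 1.932]
wrist_force: [-1.1, -5.6, 6.6]
finger_gap: 41.8
```

```bash
python3 rd.py
```

```text
19.45 [ 596.6 -125.4   80.4] yawdeg 110.72 gap 41.8 [-1.1 -5.6  6.6] M [-1.184  0.168  0.054] e6 0.085 q6 -0.628
```

{"name": "jog_arm", "arguments": {
  "commands": [
    [0,0,0,0,0,-0.008,0.3],
    [0,0,0,0,0,-0.016,0.3],
    [0,0,0,0,0,-0.024,0.3],
    [0,0,0,0,0,-0.032,0.3],
    [0,0,0,0,0,-0.04,0.3],
    [0,0,0,0,0,-0.048,0.3],
    [0,0,0,0,0,-0.056,0.3],
    [0,0,0,0,0,-0.06,0.3],
    [0,0,0,0,0,-0.06,0.3],
    [0,0,0,0,0,-0.06,0.3]
  ]
}}

```text
clock: 20.7
eef_pos: [596.6, -125.4, 80.4]
eef_rot: [3.14, 0.001, 1.807]
wrist_force: [-0.5, -5.2, 6.6]
finger_gap: 41.3
```

```bash
python3 - <<'E'
from h import *
c=shot('wrist','w9.png')
E
python3 rd.py
```

```text
20.75 [ 596.6 -125.4   80.4] yawdeg 103.52 gap 41.9 [-0.9 -6.7  7. ] M [-1.108  0.205 -0.074] e6 -0.007 q6 -0.502
```

View pics/w9.png

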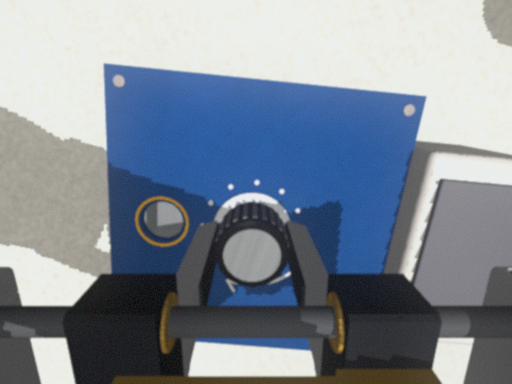

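Torque is about 0 after sinking as expected, and an empty well is centred under the port at (162,221) px, so click 3 is done. Releasing and lifting.

{"name": "jog_arm", "arguments": {
  "commands": [
    [0,0,0,0,0,0,0.62],
    [0,0,0,0,0,0,0.62],
    [0,0,0,0,0,0,0.62],
    [0,0,0,0,0,0,0.62],
    [0,0,0.03,0,0,0,0.62],
    [0,0,0.06,0,0,0,0.62],
    [0,0,0.09,0,0,0,0.62],
    [0,0,0.12,0,0,0.05,0.62],
    [0,0,0.12,0,0,0.1,0.62],
    [0,0,0.12,0,0,0.15,0.62]
  ]
}}

```text
clock: 22.0
eef_pos: [596.2, -124.7, 199.7]
eef_rot: [3.141, 0.0, 2.125]
wrist_force: [0.2, 0.4, -0.3]
finger_gap: 57.8
```

{"name": "jog_arm", "arguments": {
  "commands": [
    [0,0.02,0,0,0,0.07,0.5],
    [-0.005,0.07,0,0,0,0.14,0.43],
    [-0.01,0.12,0,0,0,0.21,0.43],
    [-0.015,0.17,0,0,0,0.28,0.43],
    [-0.02,0.22,0,0,0,0.35,0.43],
    [-0.03,0.27,0,0,0,0.42,0.43],
    [-0.042,0.3187,0,0,0,0.49,0.43],
    [-0.042,0.3187,-0.05,0,0,0.54,0.43],
    [-0.042,0.3187,-0.1,0,0,0.54,0.43],
    [-0.042,0.3187,-0.135,0,0,0.54,0.43]
  ]
}}

```text
clock: 23.25
eef_pos: [553.4, 194.0, 62.3]
eef_rot: [-3.141, -0.002, -3.031]
wrist_force: [0.7, 0.0, 0.0]
finger_gap: 40.7
```

```bash
python3 - <<'E'
from h import *
c=shot('wrist','w10.png');c=shot('wrist','w10.png'); s=manip.read_state(); print(s['clock'],s['eef_pos'],s['eef_rot'],s['finger_gap'])
caps(c,(130,50,400,290),36)
E
```

```text
23.35 [552.21097501 193.51107741  60.89108636] [-3.14059781 -0.00631399 -3.03091619] 40.621426898727286
green (251.3, 223.9, 12.5) (240, 212, 24, 25) [554.1 193.9  36. ] [554.3 193.9  36. ]
blue (398.5, 224.5, 11.5) (389, 213, 11, 24) [542.9 299.3  36. ] [543.  296.9  36. ]
```

View pics/w10.png

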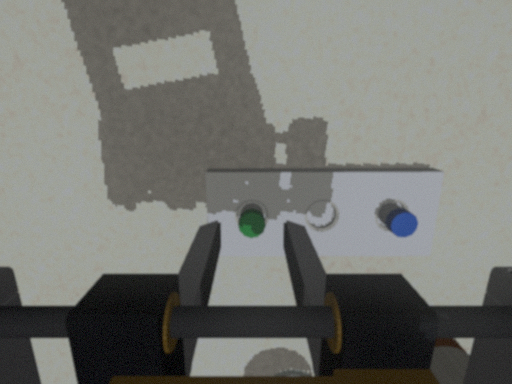

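{"name": "jog_arm", "arguments": {
  "commands": [
    [0,0,0,0,0,0,0.43],
    [0,0,-0.015,0,0,0,0.43],
    [0,0,-0.03,0,0,0,0.43],
    [0,0,-0.038,0,0,0,0.43],
    [0,0,-0.038,0,0,0,0.43],
    [0,0,-0.038,0,0,0,0.1],
    [0,0,-0.038,0,0,0,0.1],
    [0,0,-0.038,0,0,0,0.1],
    [0,0,-0.038,0,0,0,0.1],
    [0,0,-0.038,0,0,0,0.1]
  ],
  "grip_force": 15
}}

```text
clock: 24.6
eef_pos: [554.4, 194.0, 26.8]
eef_rot: [3.141, 0.001, -3.031]
wrist_force: [0.4, 0.4, 3.3]
finger_gap: 19.6
```

{"name": "jog_arm", "arguments": {
  "commands": [
    [0,0,0.01,0,0,0,0.1],
    [0,0,0.05,0,0,0,0.1],
    [0,-0.02,0.1,0,0,0,0.1],
    [-0.003,-0.07,0.114,0,0,0.002,0.1],
    [-0.006,-0.12,0.114,0,0,0.004,0.1],
    [-0.009,-0.17,0.114,0,0,0.006,0.1],
    [-0.012,-0.22,0.114,0,0,0.008,0.1],
    [-0.015,-0.27,0.114,0,0,0.01,0.1],
    [-0.017,-0.315,0.114,0,0,0.012,0.1],
    [-0.017,-0.327,0.114,0,0,0.012,0.1]
  ]
}}

```text
clock: 25.85
eef_pos: [536.9, -135.1, 140.9]
eef_rot: [-3.141, 0.0, -3.008]
wrist_force: [-1.2, 1.1, -0.1]
finger_gap: 19.7
```

{"name": "jog_arm", "arguments": {
  "commands": [
    [0,0,0,0,0,0,0.1],
    [0,0,0,0,0,0,0.1],
    [0,0,-0.01,0,0,0,0.1],
    [0,0,-0.02,0,0,0,0.1],
    [0,0,-0.03,0,0,0,0.1],
    [0,0,-0.03,0,0,0,0.1],
    [0,0,-0.03,0,0,0,0.1],
    [0,0,-0.03,0,0,0,0.1],
    [0,0,-0.03,0,0,0,0.1],
    [0,0,-0.03,0,0,0,0.1]
  ]
}}

```text
clock: 27.1
eef_pos: [537.2, -133.1, 110.6]
eef_rot: [-3.142, 0.0, -3.006]
wrist_force: [-0.2, 0.6, -0.4]
finger_gap: 19.5
```

```bash
python3 - <<'E'
from h import *
c=shot('wrist','w11.png'); s=manip.read_state(); print(s['clock'],s['eef_pos'],s['eef_rot'],s['finger_gap'])
caps(c,(130,50,400,300),s['eef_pos'][2]+9.5); print(proj(c,[[537,-133,73]]))
cv2.imwrite('pics/w11z.png',cv2.resize(c['pixels'][60:300,130:400],None,fx=2.4,fy=2.4,interpolation=cv2.INTER_CUBIC))
E
```

```text
27.15 [ 537.2134345  -133.03369114  110.5372204 ] [-3.14151623e+00  1.61748228e-04 -3.00592394e+00] 19.511568852710205
green (251.6, 238.1, 17.1) (235, 221, 34, 33) [ 536.3 -132.7  120. ] [ 536.  -132.7  120. ]
blue (254.4, 216.6, 132.5) (130, 168, 249, 117) [ 522.1 -133.   120. ] [ 521.5 -133.6  120. ]
[[251.07383919 212.68819475]]
```

View pics/w11z.png

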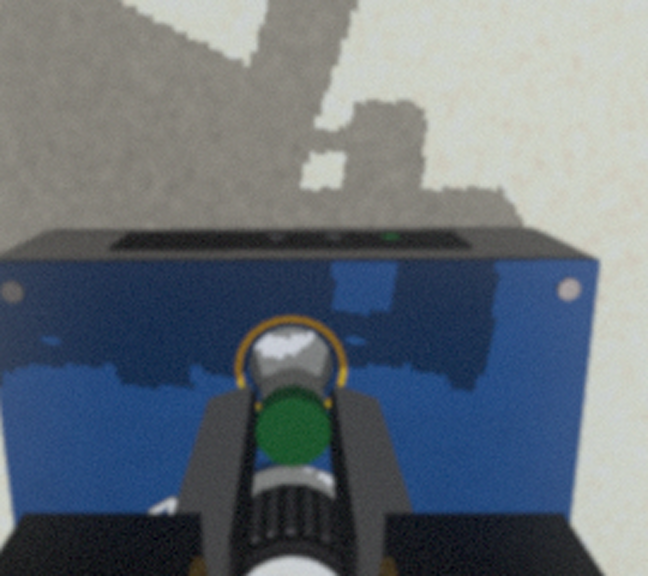

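The cup is aligned as it was with the red one, above an empty well. Lowering, then releasing.

{"name": "jog_arm", "arguments": {
  "commands": [
    [0.0005,0,-0.01,0,0,0,0.1],
    [0.0005,0,-0.018,0,0,0,0.1],
    [0.0005,0,-0.023,0,0,0,0.1],
    [0.0005,0,-0.027,0,0,0,0.1],
    [0.0005,0,-0.03,0,0,0,0.1],
    [0.0005,0,-0.032,0,0,0,0.1],
    [0.0005,0,-0.034,0,0,0,0.1],
    [0.0005,0,-0.034,0,0,0,0.1],
    [0.0005,0,-0.034,0,0,0,0.1],
    [0.0005,0,-0.034,0,0,0,0.1]
  ]
}}

```text
clock: 28.4
eef_pos: [537.7, -133.0, 76.5]
eef_rot: [-3.142, 0.0, -3.006]
wrist_force: [0.5, 0.6, 0.3]
finger_gap: 18.9
```

{"name": "jog_arm", "arguments": {
  "commands": [
    [0,0,0,0,0,0,0.4],
    [0,0,0,0,0,0,0.4],
    [0,0,0,0,0,0,0.4],
    [0,0,0,0,0,0,0.4],
    [0,0,0.02,0,0,0,0.4],
    [0,0,0.04,0,0,0,0.4],
    [0,0,0.06,0,0,0,0.5],
    [0,0,0.08,0,0,0,0.62],
    [0,0,0.08,0,0,0,0.62],
    [0,0,0.08,0,0,0,0.62]
  ]
}}

```text
clock: 29.65
eef_pos: [537.4, -132.9, 155.5]
eef_rot: [3.141, -0.001, -3.006]
wrist_force: [0.3, 0.2, -0.4]
finger_gap: 58.2
```

```bash
python3 - <<'E'
from h import *
c=shot('wrist','w12.png'); s=manip.read_state(); print(s['clock'],s['eef_pos'],s['finger_gap'],s['wrist_force'])
cv2.imwrite('pics/w12z.png',cv2.resize(c['pixels'][100:340,130:400],None,fx=2.4,fy=2.4,interpolation=cv2.INTER_CUBIC))
c=shot('scene','s12.png')
cv2.imwrite('pics/s12z.png',cv2.resize(c['pixels'][110:270,195:335],None,fx=3.6,fy=3.6,interpolation=cv2.INTER_CUBIC))
E
```

```text
29.7 [ 537.29953536 -132.90446524  155.3848193 ] 58.35659355272808 [0.15068908 1.00560999 0.19249805]
```

View pics/w12z.png

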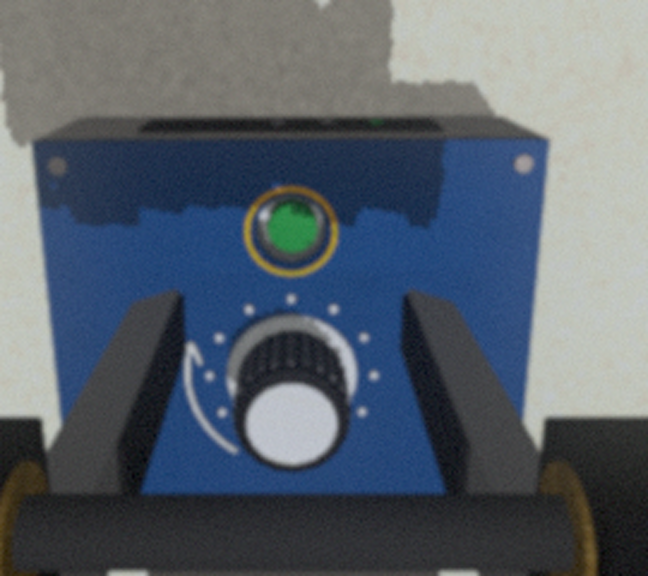

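View pics/s12z.png

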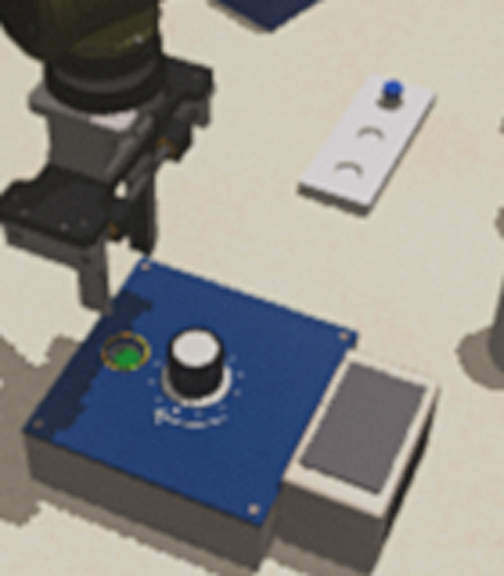

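The green cup is seated in the well with its cap centred in the port, the blue cup is still in the rack, and the gripper is clear. Handing in.

```bash
python3 -c "
from cell import manip
print(manip.sign_off())"
```

```text
the job is handed in; nothing more can be done
None
```

The changer is loaded and handed in at about 30 s: the red standard went in first, then three clicks clockwise, then the green sample.

- **Clicks:** I turned the knob 84° in one grip. The torque rose and sank back to about 0 three times, with jumps near 6°, 36° and 66°. I stopped about 3° past the third snap. An empty well was visible under the port after each click. The force sensor's moment readings were noisy and read lower than joint 6's torque at the second and third jumps (0.15–0.19 against 0.33 Nm), but both showed the same rise and fall.
- **Cups:** After each release the wrist picture showed the cap level and centred in the port, sunk to the well floor. There was no notable contact force. The red cup is now under the cover, so I could not look at it again after the turn. That it is upright at the third place rests on the click count and its state before turning.
- **Rest of the bench:** The final scene view shows the blue cup still in its recess. The arm went near only the rack and the changer. I did not check the other items again one by one.

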